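Set the tray rack's sliding stop at the pointed clip

ROBOT

A 6-joint arm with a two-finger parallel gripper is mounted at the origin on the work surface. World frame = base frame: x ahead of the robot, y to its left, z up, the work surface at z = 0. Lengths are in m, angles in rad, forces in N, time in s.
With the tool pointing down it reaches from about 0.225 to 0.875 m from the base axis. Payload 3.4 kg.
Tool frame: the origin (TCP) lies between the finger pads; the fingertips stand 11 mm ahead of it and the grasp point (between the pads) lies 8 mm behind it (tips_ahead is the distance from the TCP to the fingertips, in m); z points along the fingers, x is the direction in which the jaws open and shut, and the axes are right-handed (so a half turn about z gives the same grasp; the last joint's range is limited). The gripper opens to 85 mm and grips with 20 to 120 N. Pads are 22 mm wide; open, the fingers measure 114 mm over their backs; the gripper's body (76 mm by 85 mm) begins 54 mm behind the grasp point. The pads swing forward as they close: fully open they stand 13 mm farther back than shut.
Start: joints at [-1.439, 0.276, 1.505, -0, 1.361, -0.121], TCP at [0.144, -0.557, 0.242] pointing down, gripper open.
Joint ranges: [-2.89, 2.89], [-0.75, 2.08], [0.22, 2.7], [-1.18, 4.32], [0.11, 2.71], [-2.7, 2.7]. Speed limits (rad/s): [2.57, 2.57, 3.14, 3.14, 3.14, 3.14].

INTERFACE

Orientations are given as a unit quaternion [w, x, y, z].
In Python, from rig import get_state, get_image, sign_off, masks_of, tips_ahead gives the robot as it stands.
- The arm moves only by the tool play_rows, never from a script. Its argument "series" is a list of rows, each an object of numbers: "fingers": the closure, from -1 (fully open) to 1 (shut); "dx", "dy", "dz": the shift along the world's x, y, z in mm; "turn": the turn about the world's z in rad. A call has 1 to 20 rows; each row shifts and turns the pose as measured when the row begins; what a row does not reach is not made up. A row lasts 1/12 s, in which the tool goes at most 41.7 mm and 7.16 degrees, less where a joint would pass 70% of its speed; a pose out of reach is approached as far as the arm can. A call with a gripper value outside its range is refused whole. The fingers move at their own pace and stop on an object; "squeeze" is the grip in N (left out, the last holds). Time passes only in rows, so rows that do not move let the fingers close. It gives the time, the measured TCP pose, the force and the opening at its end, in the units of the state.
- get_state(): the state, without advancing time (a new reading comes with each control period).
- get_image(name): name is "scene" or "top"; returns a dict with "pixels" (480x640x3 uint8, red, green, blue), "vfov" (degrees; the focal length in pixels is half the picture's height over the tangent of half this angle, whatever the lens; pixels are square), "cx", "cy" (the principal point, pixels), "dist" ([k1, k2, p1, p2, k3] as OpenCV has them; the pictures are not rectified), "rvec" (rotation vector, rad) and "tvec" (3), from world to camera coordinates, as OpenCV has them. Camera axes: x right, y down, z forward; pixel columns grow to the right and rows downward; lengths in m; the calibration is good to about 2 mm. A picture is of the moment at which its call begins. There is no depth.
- sign_off(): hands the job in, once; it reports no verdict.
Trained networks look in a picture, given as the dict that the camera call returned (one of the last four; its "shot" number tells which), for a name from the list of things; names that differ only in an ending like _2 or _b are one class to them, and where a whole thing is asked for, a point or a joint stands for the part that bears it (a point fixed in the world has none). Each returns a list of dicts, best first, with "p" (0 to 1); they miss things now and then, are a little off and sometimes report something else, mostly with a low value. They report only what shows in the picture. A call takes as long as a camera call.
- masks_of(picture, label): "region" (480x640 bool, what is visible of it) and "xy" ([column, row] in pixels, amid what is visible of it).
The state is a dict: "clock": time; "qpos": joint angles; "qd": joint speeds; "effort": joint torques, N m; "position": TCP position; "ee_rot": TCP orientation; "contact_force": force on the tool from outside, world axes, zero at the start; "moment": the same for the moment, N m; "width": finger opening in m.
Only numpy, scipy, OpenCV 4.12 (cv2) and the standard library are available. Lean on these libraries where they do the work, as an engineer would, in place of code of your own. Each camera call takes 0.05 s, during which the arm holds its last target. There are 200 camera calls.

TASK

Set the tray rack for the trays: hold the stop's release bar up, slide the stop along until it stands opposite the pointed clip, then let the bar go and make sure its tooth has really dropped into the notch nearest that clip, with the bar fully down. Do not force the tooth against the notches, and leave the crockery, bottle, jar and spoon undisturbed.

Things in the scene. Friction and masses are not known exactly. Their poses are not given: they have to be found in the camera images.
- rack: white tray rack fixed to the counter, 270 mm (its x) by 440 mm (its y), end walls 55 mm tall at both y ends. Origin under its centre, on the counter; z up. Two aluminium rails run along its y axis, with a slotted steel cover between them
- slot (a point): middle of the slotted cover between the rails, 27 mm above the counter. Hidden under it are square notches every 24 mm along the rack's y: 11 mm wide, 10 mm deep, flat 13 mm lands between. Where they lie along y differs each time, cannot be measured, only felt. A plain wide gap at the rack's middle, where the stop starts, is no notch
- stop: grey stop: shoe 108 (x) by 50 (y) by 12 mm with an upright panel 104 mm wide, 10 mm thick, its top 46 mm above the origin. Slides only along the rack's y, to 165 mm either side of the rack's middle, about 2 N friction; axes parallel to the rack's. Origin at the middle of the shoe's underside, 30 mm above the counter, in line with bar and tooth
- release_bar (a joint): height of the release bar in m: 0 fully down (tooth in a notch), about 0.010 with the tooth resting on a land, above 0.0105 clear to slide, 0.018 hard upper stop. Spring and weight pull it down with 6 to 9 N; it drops in about 0.2 s. The tooth under the shoe is 8 mm wide: in a notch the stop has 1.5 mm play each way
- bar_grip (a point): middle of the release bar: level steel bar of 12 by 12 mm section, 84 mm long along the rack's x, 23 mm clear above the panel, on two posts at its ends (69 mm free between them). 105 mm above the counter when fully down, 115 mm with the tooth on a land. Pinch it from above, fingers closing along the rack's y
- width_clip: steel clip at the rack's far side (95 mm along the rack's x from the slot) with a flat upright tab ending in a point, 52 mm tall, 26 by 24 mm foot. It stands 75 to 135 mm from the rack's middle, to either side. Origin under its centre, 10 mm above the counter. The target is the notch nearest it along the rack's y
- hook_clip: steel clip with the same foot but a curled round-wire hook instead of the point, 37 mm tall, on the same side of the rack; not the target
- rack_cup: small white cup, 58 mm wide, 55 mm tall, standing on the rack; bystander, origin under its centre
- rack_bowl: small white bowl, 56 mm wide, 30 mm tall, standing on the rack; bystander, origin under its centre
- mug: blue mug, 80 mm wide, 90 mm tall; bystander, origin under its centre
- plate: white plate, 190 mm wide; bystander, origin under its centre
- soap: washing-up bottle, 60 mm wide, 190 mm tall; bystander, origin under its centre
- jar: glass jar, 70 mm wide, 100 mm tall; bystander, origin under its centre
- spoon: wooden-handled spoon lying flat; bystander

How it is judged:
By the outcome, as a careful person would: the job done as asked, in the order asked, and still so for the second after the job is handed in, with the robot touching nothing.
It also fails if it takes over 61 s, if anything falls off the work surface, if the arm or the gripper's body presses on something with over 40 N, if the wrist force passes 120 N, or if a joint passes its speed limit or range.

## Working session

There is one attempt and no reset: what is moved stays moved. The work goes in short steps, Python scripts to look and compute and a tool call to move; the robot and the scene stay as the last step left them, time stands still between calls to the robot, and variables do not carry over. Pictures are saved under pics/ and viewed, about 8 in all and at most 12, crops included, and the job is handed in when it is done.

Besides the shell and the picture viewer there is one more tool, called by a JSON object that holds its "op" and its "data". play_rows: Moves the arm, as the interface text tells. Its arguments: {"type":"object","properties":{"series":{"type":"array"},"squeeze":{"type":"number"}},"required":["series"]}

```bash
mkdir -p pics; cat > h.py <<'E'
import numpy as np,cv2
from rig import *
def cam(p):
    f=240/np.tan(np.radians(p["vfov"])/2)
    return np.array([[f,0,p["cx"]],[0,f,p["cy"]],[0,0,1.]]),np.array(p["dist"],float)
def ray(p,uv,z):
    K,d=cam(p);R=cv2.Rodrigues(np.array(p["rvec"],float))[0];t=np.array(p["tvec"],float).ravel()
    n=cv2.undistortPoints(np.array([[uv]],float),K,d)[0,0]
    c=-R.T@t;v=R.T@np.array([n[0],n[1],1]);return c+v*(z-c[2])/v[2]
def proj(p,X):
    K,d=cam(p);return cv2.projectPoints(np.array(X,float).reshape(-1,1,3),np.array(p["rvec"],float),np.array(p["tvec"],float),K,d)[0][:,0]
def save(p,n): cv2.imwrite("pics/"+n,p["pixels"][:,:,::-1])
E
python3 - <<'E'
from h import *
for n in("scene","top"):
    p=get_image(n);save(p,n+"0.png")
    for l,z in(("rack",.02),("stop",.05),("release_bar",.11),("width_clip",.03),("hook_clip",.03)):
        for m in masks_of(p,l)[:2]:
            r=m["region"].astype(np.uint8)
            rc=cv2.minAreaRect(cv2.findNonZero(r))
            print(n,l,round(m["p"],2),np.round(m["xy"]),np.round(ray(p,m["xy"],z),3),r.sum(),np.round(cv2.boxPoints(rc)).tolist())
print(get_state())
E
```

```text
scene rack 0.63 [283. 286.] [ 0.573 -0.093  0.02 ] 19211 [[175.0, 240.0], [376.0, 208.0], [393.0, 319.0], [192.0, 351.0]]
scene stop 0.81 [280. 276.] [ 0.56  -0.095  0.05 ] 942 [[264.0, 246.0], [286.0, 243.0], [293.0, 295.0], [272.0, 298.0]]
scene stop 0.37 [117. 268.] [ 0.399 -0.439  0.05 ] 706 [[79.0, 284.0], [151.0, 236.0], [159.0, 250.0], [88.0, 297.0]]
scene release_bar 0.51 [276. 261.] [ 0.557 -0.098  0.11 ] 204 [[272.0, 244.0], [278.0, 243.0], [284.0, 281.0], [278.0, 281.0]]
scene width_clip 0.6 [349. 304.] [0.677 0.028 0.03 ] 146 [[341.0, 298.0], [352.0, 296.0], [354.0, 311.0], [343.0, 313.0]]
scene hook_clip 0.46 [256. 318.] [ 0.632 -0.177  0.03 ] 105 [[252.0, 315.0], [262.0, 315.0], [262.0, 326.0], [252.0, 326.0]]
top rack 0.56 [347. 238.] [ 0.556 -0.084  0.02 ] 20240 [[242.0, 276.0], [266.0, 162.0], [453.0, 201.0], [429.0, 314.0]]
top stop 0.85 [352. 239.] [ 0.551 -0.093  0.05 ] 966 [[337.0, 258.0], [346.0, 213.0], [367.0, 217.0], [358.0, 263.0]]
top release_bar 0.52 [352. 235.] [ 0.552 -0.089  0.11 ] 226 [[347.0, 253.0], [354.0, 215.0], [361.0, 217.0], [354.0, 254.0]]
top hook_clip 0.43 [386. 204.] [ 0.638 -0.174  0.03 ] 127 [[377.0, 211.0], [379.0, 200.0], [392.0, 202.0], [391.0, 213.0]]
{'clock': 0.6, 'qpos': array([-1.43901200e+00,  2.75882843e-01,  1.50490528e+00, -3.06863441e-05,
        1.36069675e+00, -1.21003976e-01]), 'qd': array([ 4.04866752e-05,  9.52893790e-04, -6.15283458e-04, -9.40537892e-04,
        1.70774010e-03,  2.95641863e-04]), 'effort': array([-4.38410070e-04, -4.16390884e+01, -2.45985085e+01, -5.00880651e-04,
        3.03291417e-04, -1.49918659e-06]), 'position': array([ 0.14379598, -0.55675761,  0.2423357 ]), 'ee_rot': array([ 4.85690772e-05,  7.90604454e-01, -6.12327196e-01,  2.77585736e-05]), 'contact_force': array([ 0.03552012, -0.5575396 ,  0.42069197]), 'moment': array([-0.00053899,  0.01632303,  0.00055543]), 'width': 0.08544906975177398}
```

View pics/top0.png

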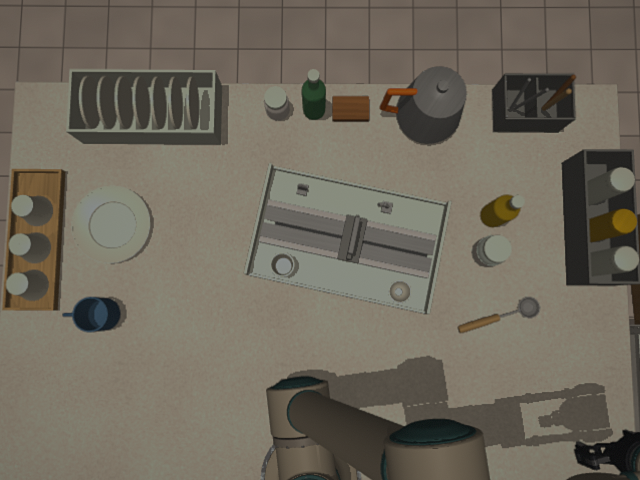

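View pics/scene0.png

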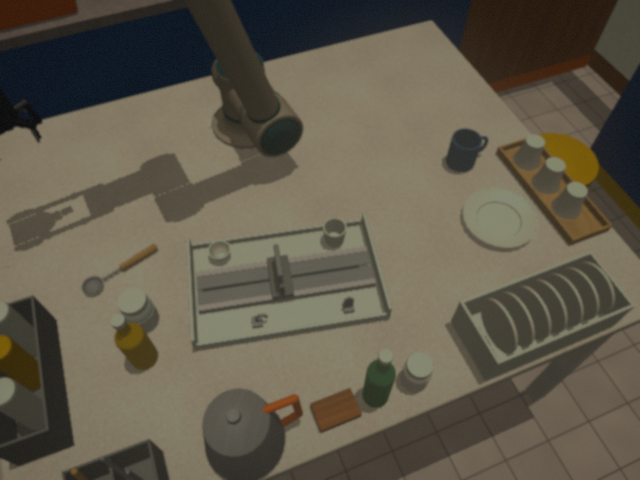

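```bash
python3 - <<'E'
from h import *
a=cv2.imread("pics/top0.png")[155:320,240:460]; b=cv2.imread("pics/scene0.png")[210:360,180:400]
a=cv2.resize(a,None,fx=3.6,fy=3.6,interpolation=cv2.INTER_CUBIC); cv2.imwrite("pics/c1.png",a)
b=cv2.resize(b,None,fx=3.6,fy=3.6,interpolation=cv2.INTER_CUBIC); cv2.imwrite("pics/c2.png",np.clip(b*1.6,0,255))
E
```

```text
[ WARN:0@0.547] global loadsave.cpp:1063 imwrite_ Unsupported depth image for selected encoder is fallbacked to CV_8U.
```

View pics/c1.png

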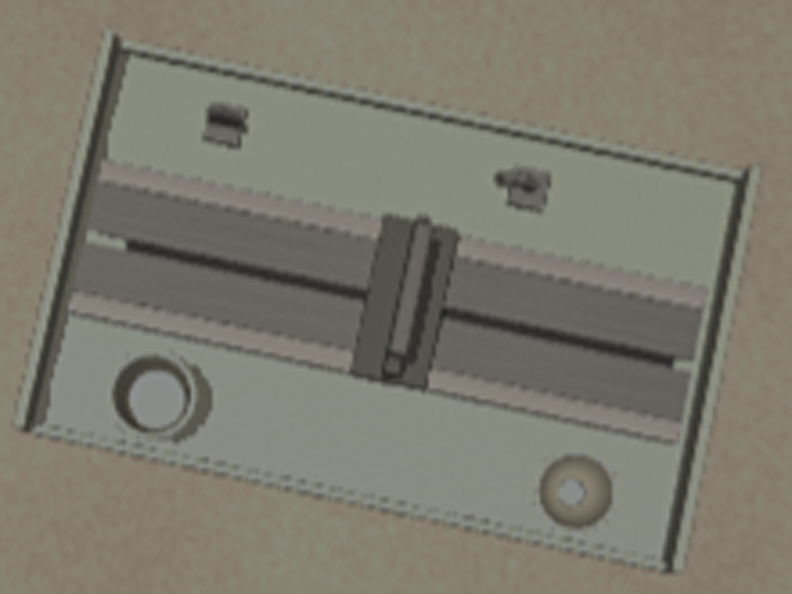

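View pics/c2.png

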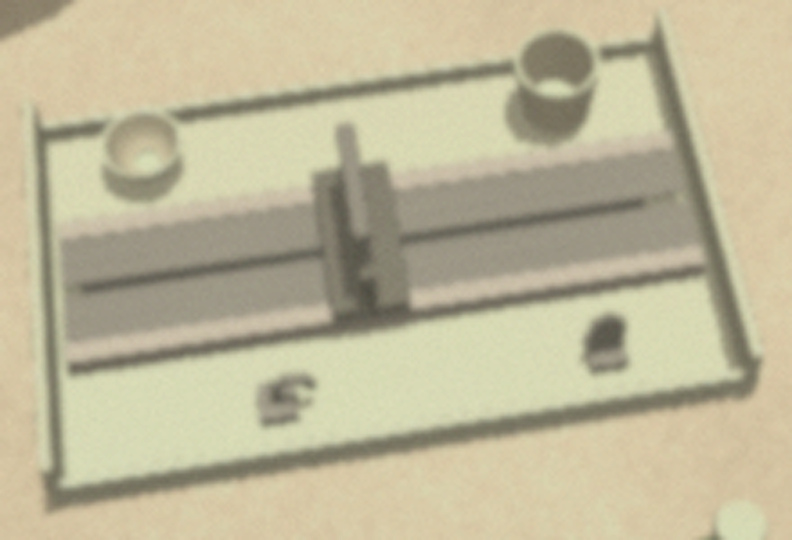

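```bash
cat >> h.py <<'E'
E
python3 - <<'E'
from h import *
from scipy.optimize import least_squares
T=get_image("top");S=get_image("scene")
ct=lambda u,v:(240+u/3.6,155+v/3.6); cs=lambda u,v:(180+u/3.6,210+v/3.6)
obj=np.array([[.135,.22,.055],[-.135,.22,.055],[.135,-.22,.055],[-.135,-.22,.055]])
tp=np.array([ct(110,32),ct(18,430),ct(757,168),ct(683,575)])
sp=np.array([cs(762,358),cs(660,13),cs(43,476),cs(27,105)])
def W(q,X):
    c,s=np.cos(q[2]),np.sin(q[2]);X=np.atleast_2d(X);return np.c_[q[0]+c*X[:,0]-s*X[:,1],q[1]+s*X[:,0]+c*X[:,1],X[:,2]]
for nm,w in(("both",(1,1)),("top",(1,0)),("scene",(0,1))):
    r=least_squares(lambda q:np.r_[w[0]*(proj(T,W(q,obj))-tp).ravel(),w[1]*(proj(S,W(q,obj))-sp).ravel()],[.55,-.09,-.2])
    print(nm,r.x.round(4),r.fun.round(1))
    if nm=="both":q=r.x
def toR(P):
    d=P[:2]-q[:2];c,s=np.cos(q[2]),np.sin(q[2]);return np.r_[c*d[0]+s*d[1],-s*d[0]+c*d[1]].round(4)
for n,p,uv in(("top",T,ct(225,122)),("sc",S,cs(606,352))):
    for z in(.014,.03):print("clip",n,z,toR(ray(p,uv,z)))
for n,p,uv in(("top",T,ct(408,297)),("sc",S,cs(352,180))):
    for z in(.111,.121):print("bar",n,z,toR(ray(p,uv,z)))
for p,ll in((T,("width_clip","hook_clip")),(S,("width_clip","hook_clip"))):
    for l in ll:
        for m in masks_of(p,l)[:1]:print(l,m["p"],toR(ray(p,m["xy"],.03)))
# height fit of clip: joint triangulate y using known x=.095, foot centre
np.save("q.npy",q)
for y in(.08,.1,.12):print(y,proj(T,W(q,[[.095,y,.01],[.095,y,.062]])).round(1).tolist(),proj(S,W(q,[[.095,y,.01],[.095,y,.062]])).round(1).tolist())
print("slot",W(q,[[0,.0,.1],[0,.1,.1]]).round(4))
E
```

```text
both [ 0.5556 -0.0836 -0.2034] [-2.1 -1.9 -2.  -1.   1.5 -1.4  0.2 -0.9  0.1 -1.2  1.  -2.  -2.2 -0.8
 -2.7 -1.2]
top [ 0.5527 -0.0849 -0.2034] [-1.5 -0.7 -1.5  0.3  2.1 -0.2  0.8  0.4 -0.  -0.  -0.  -0.  -0.  -0.
 -0.  -0. ]
scene [ 0.5591 -0.0824 -0.2034] [-0.  -0.  -0.  -0.   0.  -0.  -0.  -0.   1.3 -0.   2.  -1.1 -1.3  0.4
 -1.9 -0.2]
clip top 0.014 [0.0968 0.1303]
clip top 0.03 [0.0936 0.1292]
clip sc 0.014 [0.0967 0.1326]
clip sc 0.03 [0.1046 0.1303]
bar top 0.111 [-0.0067 -0.0108]
bar top 0.121 [-0.008  -0.0105]
bar sc 0.111 [ 0.0021 -0.01  ]
bar sc 0.121 [ 0.0085 -0.0101]
width_clip 0.64 [0.0946 0.1312]
hook_clip 0.52 [ 0.1015 -0.0764]
width_clip 0.5 [0.0952 0.1305]
hook_clip 0.73 [ 0.0998 -0.081 ]
0.08 [[322.6, 194.2], [322.8, 189.8]] [[325.5, 311.6], [325.6, 300.9]]
0.1 [[314.6, 192.5], [314.5, 188.1]] [[334.1, 310.2], [334.6, 299.5]]
0.12 [[306.5, 190.8], [306.1, 186.3]] [[342.7, 308.8], [343.5, 298.1]]
slot [[ 0.5556 -0.0836  0.1   ]
 [ 0.5758  0.0144  0.1   ]]
```

{"op": "play_rows", "data": {"series": [{"dx": 20,"dy": 22,"turn": -0.114,"fingers": -1},{"dx": 27,"dy": 30,"turn": -0.114},{"dx": 27,"dy": 30,"turn": -0.114},{"dx": 27,"dy": 30,"turn": -0.114},{"dx": 27,"dy": 30},{"dx": 27,"dy": 30},{"dx": 27,"dy": 30},{"dx": 27,"dy": 30},{"dx": 27,"dy": 30},{"dx": 27,"dy": 30},{"dx": 27,"dy": 30},{"dx": 27,"dy": 30},{"dx": 27,"dy": 30},{"dx": 27,"dy": 30},{"dx": 20,"dy": 25},{"dx": 10,"dy": 10},{"dz": -10},{"dz": -10}]}}

```text
invalid input at $.series[0]: expected keys fingers, dx, dy, dz, turn
```

```bash
python3 - <<'E'
from h import *
s=get_state();w,x,y,z=s["ee_rot"];print(s["clock"],s["position"],2*np.arctan2(y,x),s["contact_force"])
E
```

```text
0.9 [ 0.14383463 -0.55676581  0.24237054] -1.3180370814445204 [-0.2111607  -0.03546744  1.22500947]
```

{"op": "play_rows", "data": {"series": [{"fingers": -1,"dx": 20,"dy": 22,"dz": 0,"turn": -0.114},{"fingers": -1,"dx": 27,"dy": 30,"dz": 0,"turn": -0.114},{"fingers": -1,"dx": 27,"dy": 30,"dz": 0,"turn": -0.114},{"fingers": -1,"dx": 27,"dy": 30,"dz": 0,"turn": -0.114},{"fingers": -1,"dx": 27,"dy": 30,"dz": 0,"turn": 0},{"fingers": -1,"dx": 27,"dy": 30,"dz": 0,"turn": 0},{"fingers": -1,"dx": 27,"dy": 30,"dz": 0,"turn": 0},{"fingers": -1,"dx": 27,"dy": 30,"dz": 0,"turn": 0},{"fingers": -1,"dx": 27,"dy": 30,"dz": 0,"turn": 0},{"fingers": -1,"dx": 27,"dy": 30,"dz": 0,"turn": 0},{"fingers": -1,"dx": 27,"dy": 30,"dz": 0,"turn": 0},{"fingers": -1,"dx": 27,"dy": 30,"dz": 0,"turn": 0},{"fingers": -1,"dx": 27,"dy": 30,"dz": 0,"turn": 0},{"fingers": -1,"dx": 27,"dy": 30,"dz": 0,"turn": 0},{"fingers": -1,"dx": 20,"dy": 25,"dz": 0,"turn": 0},{"fingers": -1,"dx": 0,"dy": 0,"dz": 0,"turn": 0}]}}

```text
clock: 2.23
position: [0.5427, -0.1057, 0.2439]
ee_rot: [0.001, -0.622, 0.783, -0.004]
contact_force: [0.9, -0.8, 0.5]
width: 0.0855
```

```bash
python3 - <<'E'
from h import *
s=get_state();w,x,y,z=s["ee_rot"];print(s["clock"],s["position"],2*np.arctan2(y,x),s["contact_force"])
E
```

```text
2.2333 [ 0.54273639 -0.10571175  0.24385821] 4.484059817220191 [ 0.87387961 -0.750635    0.47454019]
```

{"op": "play_rows", "data": {"series": [{"fingers": -1,"dx": 8,"dy": 8,"dz": -10,"turn": 0.025},{"fingers": -1,"dx": 3,"dy": 4,"dz": -25,"turn": 0},{"fingers": -1,"dx": 0,"dy": 0,"dz": -25,"turn": 0},{"fingers": -1,"dx": 0,"dy": 0,"dz": -20,"turn": 0},{"fingers": -1,"dx": 0,"dy": 0,"dz": 0,"turn": 0}]}}

```text
clock: 2.65
position: [0.5564, -0.0915, 0.1633]
ee_rot: [0.002, -0.635, 0.772, -0.007]
contact_force: [-1.0, 0.1, 0.1]
width: 0.0856
```

```bash
python3 - <<'E'
from h import *
p=get_image("scene");save(p,"s2.png")
t=get_image("top")
a=p["pixels"][150:360,160:410,::-1];b=t["pixels"][155:320,240:460,::-1]
cv2.imwrite("pics/s2c.png",np.clip(cv2.resize(a,None,fx=3,fy=2.8,interpolation=cv2.INTER_CUBIC)*1.4,0,255).astype(np.uint8))
s=get_state();w,x,y,z=s["ee_rot"];print(s["clock"],s["position"],2*np.arctan2(y,x)-2*np.pi,s["contact_force"])
E
```

```text
2.75 [ 0.55865642 -0.09234799  0.16682262] -1.766143811405211 [1.06110834 0.45652552 0.77249696]
```

View pics/s2c.png

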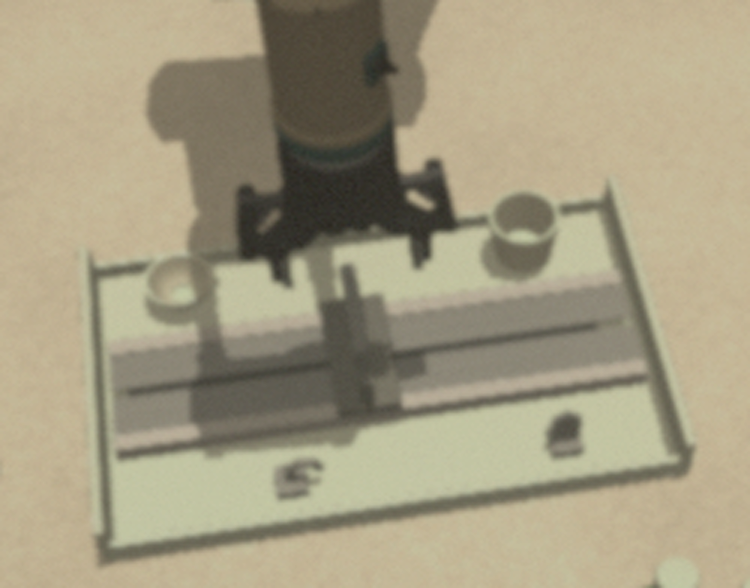

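{"op": "play_rows", "data": {"series": [{"fingers": -1,"dx": -2,"dy": -1,"dz": -20,"turn": -0.008},{"fingers": -1,"dx": 0,"dy": 0,"dz": -20,"turn": 0},{"fingers": -1,"dx": 0,"dy": 0,"dz": -14,"turn": 0},{"fingers": -1,"dx": 0,"dy": 0,"dz": -6,"turn": 0},{"fingers": -1,"dx": 0,"dy": 0,"dz": 0,"turn": 0},{"fingers": -1,"dx": 0,"dy": 0,"dz": 0,"turn": 0}]}}

```text
clock: 3.25
position: [0.5634, -0.0982, 0.1162]
ee_rot: [0.009, -0.63, 0.776, -0.019]
contact_force: [-0.4, 0.2, 0.5]
width: 0.0855
```

{"op": "play_rows", "data": {"series": [{"fingers": -1,"dx": -4,"dy": 2,"dz": -4,"turn": 0},{"fingers": -1,"dx": 0,"dy": 0,"dz": 0,"turn": 0},{"fingers": -1,"dx": 0,"dy": 0,"dz": 0,"turn": 0}]}}

```text
clock: 3.5
position: [0.5613, -0.097, 0.1157]
ee_rot: [0.011, -0.63, 0.776, -0.022]
contact_force: [-0.4, -0.3, -0.2]
width: 0.0855
```

```bash
cat > st.py <<'E'
from h import *
from scipy.spatial.transform import Rotation as Ro
import sys
q=np.load("q.npy");s=get_state();w,x,y,z=s["ee_rot"]
R=Ro.from_quat([x,y,z,w]).as_matrix()
d=s["position"]-8e-3*R[:,2];e=d[:2]-q[:2];c,sn=np.cos(q[2]),np.sin(q[2])
f=s["contact_force"]
print(round(s["clock"],2),"grasp",d.round(4),"rack",round(c*e[0]+sn*e[1],4),round(-sn*e[0]+c*e[1],4),"toolz",R[:,2].round(3),"yaw",round(np.arctan2(R[1,0],R[0,0]),3),"F",f.round(1),"Frack y",round(-sn*f[0]+c*f[1],1),"w",s["width"].round(4))
E
python3 st.py
```

```text
Traceback (most recent call last):
  File "st.py", line 8, in <module>
    print(round(s["clock"],2),"grasp",d.round(4),"rack",round(c*e[0]+sn*e[1],4),round(-sn*e[0]+c*e[1],4),"toolz",R[:,2].round(3),"yaw",round(np.arctan2(R[1,0],R[0,0]),3),"F",f.round(1),"Frack y",round(-sn*f[0]+c*f[1],1),"w",s["width"].round(4))
                                                                                                                                                                                                                                ^^^^^^^^^^^^^^^^
AttributeError: 'float' object has no attribute 'round'
```

{"op": "play_rows", "data": {"series": [{"fingers": -1,"dx": -3,"dy": 1,"dz": -6,"turn": 0},{"fingers": -1,"dx": 0,"dy": 0,"dz": -3,"turn": 0},{"fingers": -1,"dx": 0,"dy": 0,"dz": -1,"turn": 0}]}}

```text
clock: 3.75
position: [0.5588, -0.0961, 0.1066]
ee_rot: [0.012, -0.63, 0.776, -0.023]
contact_force: [-0.0, -0.2, -0.3]
width: 0.0853
```

```bash
sed -i 's/s\["width"\].round(4)/round(s["width"],4)/' st.py; python3 st.py
```

```text
3.75 grasp [ 0.5584 -0.0959  0.1146] rack 0.0053 -0.0115 toolz [ 0.047 -0.021 -0.999] yaw -1.778 F [-0.  -0.2 -0.3] Frack y -0.2 w 0.0853
```

{"op": "play_rows", "data": {"series": [{"fingers": 1,"dx": 0,"dy": 0,"dz": -2,"turn": 0},{"fingers": 1,"dx": 0,"dy": 0,"dz": 0,"turn": 0},{"fingers": 1,"dx": 0,"dy": 0,"dz": 0,"turn": 0},{"fingers": 1,"dx": 0,"dy": 0,"dz": 0,"turn": 0},{"fingers": 1,"dx": 0,"dy": 0,"dz": 0,"turn": 0},{"fingers": 1,"dx": 0,"dy": 0,"dz": 0,"turn": 0},{"fingers": 1,"dx": 0,"dy": 0,"dz": 0,"turn": 0},{"fingers": 1,"dx": 0,"dy": 0,"dz": 0,"turn": 0}], "squeeze": 50}}

```text
clock: 4.42
position: [0.5584, -0.0957, 0.1037]
ee_rot: [0.011, -0.63, 0.776, -0.022]
contact_force: [0.1, -0.2, -0.3]
width: 0.0109
```

```bash
python3 st.py
```

```text
4.42 grasp [ 0.5581 -0.0955  0.1117] rack 0.0048 -0.0112 toolz [ 0.046 -0.02  -0.999] yaw -1.778 F [ 0.1 -0.2 -0.3] Frack y -0.2 w 0.0109
```

{"op": "play_rows", "data": {"series": [{"fingers": 1,"dx": 0,"dy": 0,"dz": 3,"turn": 0},{"fingers": 1,"dx": 0,"dy": 0,"dz": 2,"turn": 0},{"fingers": 1,"dx": 0,"dy": 0,"dz": 0,"turn": 0}]}}

```text
clock: 4.67
position: [0.5584, -0.0957, 0.107]
ee_rot: [0.011, -0.63, 0.776, -0.022]
contact_force: [1.6, -1.0, -5.5]
width: 0.0107
```

```bash
python3 st.py
```

```text
4.67 grasp [ 0.558  -0.0955  0.115 ] rack 0.0048 -0.0112 toolz [ 0.045 -0.019 -0.999] yaw -1.778 F [ 1.6 -1.  -5.5] Frack y -0.6 w 0.0107
```

{"op": "play_rows", "data": {"series": [{"fingers": 1,"dx": 0,"dy": 0,"dz": 2,"turn": 0},{"fingers": 1,"dx": 0,"dy": 0,"dz": 2,"turn": 0},{"fingers": 1,"dx": 0,"dy": 0,"dz": 0,"turn": 0}]}}

```text
clock: 4.92
position: [0.5584, -0.0957, 0.11]
ee_rot: [0.011, -0.63, 0.776, -0.021]
contact_force: [1.1, 0.1, -6.4]
width: 0.0106
```

```bash
python3 st.py
```

```text
4.92 grasp [ 0.5581 -0.0955  0.118 ] rack 0.0048 -0.0112 toolz [ 0.044 -0.019 -0.999] yaw -1.778 F [ 1.1  0.1 -6.4] Frack y 0.4 w 0.0106
```

Up 6.3 mm at 6.4 N. I'll keep going gently until the upper stop shows, to learn whether the bar began in the gap or on a land.

{"op": "play_rows", "data": {"series": [{"fingers": 1,"dx": 0,"dy": 0,"dz": 2,"turn": 0},{"fingers": 1,"dx": 0,"dy": 0,"dz": 1,"turn": 0},{"fingers": 1,"dx": 0,"dy": 0,"dz": 1,"turn": 0}]}}

```text
clock: 5.17
position: [0.5584, -0.0957, 0.1136]
ee_rot: [0.011, -0.63, 0.776, -0.021]
contact_force: [2.2, -1.0, -8.3]
width: 0.0107
```

```bash
python3 st.py
```

```text
5.17 grasp [ 0.5581 -0.0955  0.1216] rack 0.0048 -0.0112 toolz [ 0.043 -0.019 -0.999] yaw -1.778 F [ 2.2 -1.  -8.3] Frack y -0.5 w 0.0107
```

{"op": "play_rows", "data": {"series": [{"fingers": 1,"dx": 0,"dy": 0,"dz": 2,"turn": 0},{"fingers": 1,"dx": 0,"dy": 0,"dz": 2,"turn": 0},{"fingers": 1,"dx": 0,"dy": 0,"dz": 1,"turn": 0},{"fingers": 1,"dx": 0,"dy": 0,"dz": 0,"turn": 0}]}}

```text
clock: 5.5
position: [0.5584, -0.0957, 0.1189]
ee_rot: [0.011, -0.63, 0.776, -0.021]
contact_force: [2.9, -0.1, -8.9]
width: 0.0107
```

```bash
python3 st.py; python3 - <<'E'
from h import *
p=get_image("scene");t=get_image("top")
for n,i in(("scene",p),("top",t)):
    for m in masks_of(i,"release_bar")[:1]+masks_of(i,"stop")[:1]:print(n,m["p"],m["xy"],m["region"].sum())
a=p["pixels"][210:310,220:340,::-1]
cv2.imwrite("pics/s3c.png",np.clip(cv2.resize(a,None,fx=6,fy=6,interpolation=cv2.INTER_CUBIC)*1.6,0,255).astype(np.uint8))
E
```

```text
5.5 grasp [ 0.558  -0.0955  0.1269] rack 0.0048 -0.0112 toolz [ 0.043 -0.019 -0.999] yaw -1.778 F [ 2.9 -0.1 -8.9] Frack y 0.5 w 0.0107
scene 0.57 [276.9, 262.6] 174
scene 0.65 [276.4, 279.1] 845
top 0.52 [345.8, 247.9] 32
top 0.55 [350.3, 249.9] 431
```

View pics/s3c.png

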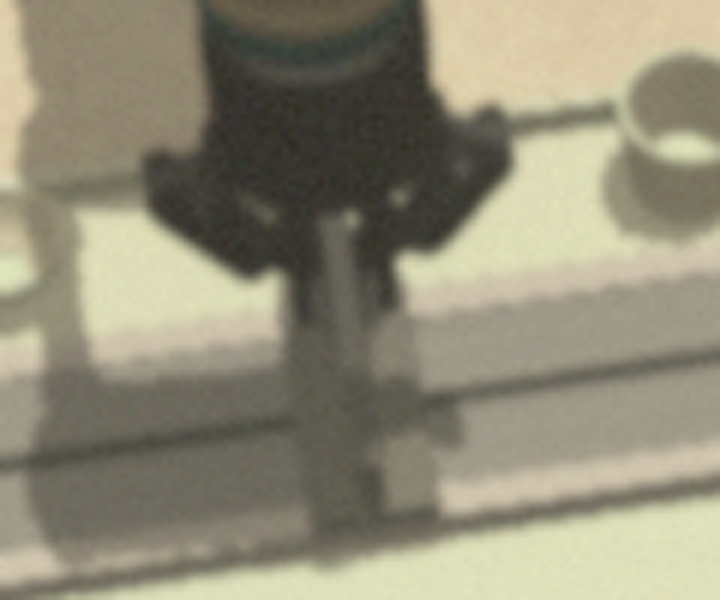

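{"op": "play_rows", "data": {"series": [{"fingers": 1,"dx": 1,"dy": 5,"dz": 0,"turn": 0},{"fingers": 1,"dx": 2,"dy": 10,"dz": 0,"turn": 0},{"fingers": 1,"dx": 2,"dy": 10,"dz": 0,"turn": 0}]}}

```text
clock: 6.05
position: [0.5632, -0.0726, 0.1186]
ee_rot: [0.009, -0.63, 0.777, -0.022]
contact_force: [1.6, -2.2, -7.6]
width: 0.011
```

```bash
python3 st.py
```

```text
6.05 grasp [ 0.5629 -0.0724  0.1266] rack 0.0048 0.0124 toolz [ 0.042 -0.023 -0.999] yaw -1.779 F [ 1.6 -2.2 -7.6] Frack y -1.8 w 0.011
```

{"op": "play_rows", "data": {"series": [{"fingers": 1,"dx": 2,"dy": 10,"dz": 0.1,"turn": 0},{"fingers": 1,"dx": 2,"dy": 10,"dz": 0.1,"turn": 0},{"fingers": 1,"dx": 2,"dy": 10,"dz": 0.1,"turn": 0},{"fingers": 1,"dx": 2,"dy": 10,"dz": 0.1,"turn": 0},{"fingers": 1,"dx": 2,"dy": 10,"dz": 0.1,"turn": 0}]}}

```text
clock: 6.47
position: [0.5748, -0.0171, 0.1192]
ee_rot: [0.009, -0.63, 0.776, -0.023]
contact_force: [2.6, -3.6, -8.9]
width: 0.0106
```

```bash
python3 st.py
```

```text
6.47 grasp [ 0.5744 -0.0169  0.1272] rack 0.005 0.0691 toolz [ 0.044 -0.024 -0.999] yaw -1.778 F [ 2.6 -3.6 -8.9] Frack y -3.0 w 0.0106
```

{"op": "play_rows", "data": {"series": [{"fingers": 1,"dx": 2,"dy": 10,"dz": 0,"turn": 0},{"fingers": 1,"dx": 2,"dy": 10,"dz": 0,"turn": 0},{"fingers": 1,"dx": 2,"dy": 10,"dz": 0,"turn": 0},{"fingers": 1,"dx": 2,"dy": 10,"dz": 0,"turn": 0},{"fingers": 1,"dx": 1,"dy": 6,"dz": 0,"turn": 0},{"fingers": 1,"dx": 0,"dy": 2,"dz": 0,"turn": 0},{"fingers": 1,"dx": 0,"dy": 0,"dz": 0,"turn": 0},{"fingers": 1,"dx": 0,"dy": 0,"dz": 0,"turn": 0}]}}

```text
clock: 7.13
position: [0.5867, 0.0399, 0.1195]
ee_rot: [0.011, -0.631, 0.775, -0.024]
contact_force: [4.3, -2.8, -8.2]
width: 0.011
```

```bash
python3 st.py;python3 - <<'E'
from h import *
p=get_image("scene");t=get_image("top");q=np.load("q.npy")
def toR(P):
    d=P[:2]-q[:2];c,s=np.cos(q[2]),np.sin(q[2]);return np.r_[c*d[0]+s*d[1],-s*d[0]+c*d[1]].round(4)
for n,i in(("scene",p),("top",t)):
    for l,z in(("width_clip",.03),("stop",.04)):
        for m in masks_of(i,l)[:1]:print(n,l,m["p"],np.round(m["xy"]),toR(ray(i,m["xy"],z)))
a=p["pixels"][200:330,270:400,::-1]
cv2.imwrite("pics/s4c.png",np.clip(cv2.resize(a,None,fx=4.5,fy=4.5,interpolation=cv2.INTER_CUBIC)*1.6,0,255).astype(np.uint8))
E
```

```text
7.13 grasp [0.5863 0.0401 0.1274] rack 0.005 0.1273 toolz [ 0.047 -0.024 -0.999] yaw -1.774 F [ 4.3 -2.8 -8.2] Frack y -1.9 w 0.011
scene width_clip 0.48 [349. 304.] [0.0946 0.133 ]
scene stop 0.69 [337. 269.] [0.0064 0.1231]
top stop 0.96 [293. 239.] [-0.0308  0.1241]
```

View pics/s4c.png

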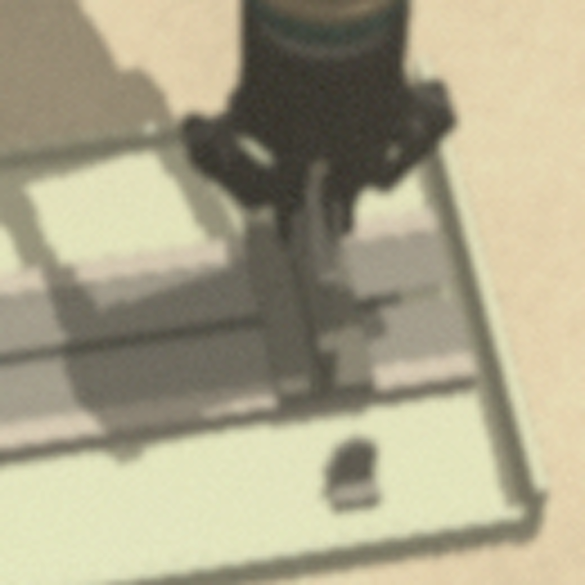

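{"op": "play_rows", "data": {"series": [{"fingers": 1,"dx": 0,"dy": 0,"dz": -2,"turn": 0},{"fingers": 1,"dx": 0,"dy": 0,"dz": -2,"turn": 0},{"fingers": 1,"dx": 0,"dy": 0,"dz": -2,"turn": 0},{"fingers": 1,"dx": 0,"dy": 0,"dz": -1,"turn": 0},{"fingers": 1,"dx": 0,"dy": 0,"dz": 0,"turn": 0}]}}

```text
clock: 7.85
position: [0.5867, 0.0399, 0.1138]
ee_rot: [0.012, -0.631, 0.776, -0.024]
contact_force: [3.8, -0.6, -7.6]
width: 0.0109
```

```bash
python3 st.py
```

```text
7.85 grasp [0.5863 0.0401 0.1218] rack 0.0051 0.1273 toolz [ 0.048 -0.022 -0.999] yaw -1.777 F [ 3.8 -0.6 -7.6] Frack y 0.2 w 0.0109
```

{"op": "play_rows", "data": {"series": [{"fingers": 1,"dx": 0,"dy": 0,"dz": -1,"turn": 0},{"fingers": 1,"dx": 0,"dy": 0,"dz": -1,"turn": 0},{"fingers": 1,"dx": 0,"dy": 0,"dz": 0,"turn": 0}]}}

```text
clock: 8.1
position: [0.5867, 0.0399, 0.1137]
ee_rot: [0.012, -0.631, 0.776, -0.024]
contact_force: [2.8, -0.6, -6.5]
width: 0.0107
```

```bash
python3 st.py
```

```text
8.1 grasp [0.5863 0.04   0.1217] rack 0.0051 0.1272 toolz [ 0.05  -0.022 -0.999] yaw -1.777 F [ 2.8 -0.6 -6.5] Frack y 0.0 w 0.0107
```

{"op": "play_rows", "data": {"series": [{"fingers": 1,"dx": 0,"dy": 0,"dz": -2,"turn": 0},{"fingers": 1,"dx": 0,"dy": 0,"dz": -2,"turn": 0}]}}

```text
clock: 8.27
position: [0.5869, 0.0398, 0.1134]
ee_rot: [0.013, -0.631, 0.776, -0.025]
contact_force: [-3.1, 0.3, 14.1]
width: 0.0105
```

```bash
python3 st.py
```

```text
8.27 grasp [0.5865 0.04   0.1214] rack 0.0052 0.1272 toolz [ 0.052 -0.022 -0.998] yaw -1.776 F [-3.1  0.3 14.1] Frack y -0.3 w 0.0105
```

{"op": "play_rows", "data": {"series": [{"fingers": 1,"dx": 0,"dy": 0,"dz": 2,"turn": 0},{"fingers": 1,"dx": 0,"dy": 0,"dz": 2,"turn": 0},{"fingers": 1,"dx": 0.5,"dy": 3,"dz": 0,"turn": 0},{"fingers": 1,"dx": 0,"dy": 0,"dz": 0,"turn": 0},{"fingers": 1,"dx": 0,"dy": 0,"dz": 0,"turn": 0}]}}

```text
clock: 8.68
position: [0.5872, 0.0425, 0.1151]
ee_rot: [0.012, -0.631, 0.776, -0.025]
contact_force: [4.2, -1.1, -6.9]
width: 0.0106
```

```bash
python3 st.py
```

```text
8.68 grasp [0.5868 0.0427 0.1231] rack 0.005 0.13 toolz [ 0.05  -0.023 -0.998] yaw -1.776 F [ 4.2 -1.1 -6.9] Frack y -0.2 w 0.0106
```

{"op": "play_rows", "data": {"series": [{"fingers": 1,"dx": 0,"dy": 0,"dz": -2,"turn": 0},{"fingers": 1,"dx": 0,"dy": 0,"dz": -1.5,"turn": 0},{"fingers": 1,"dx": 0,"dy": 0,"dz": -1.2,"turn": 0}]}}

```text
clock: 8.93
position: [0.5873, 0.0425, 0.1136]
ee_rot: [0.012, -0.631, 0.775, -0.025]
contact_force: [0.7, -0.3, 1.2]
width: 0.0109
```

{"op": "play_rows", "data": {"series": [{"fingers": 1,"dx": 0,"dy": 0,"dz": 2,"turn": 0},{"fingers": 1,"dx": 0,"dy": 0,"dz": 1.5,"turn": 0},{"fingers": 1,"dx": 0.6,"dy": 2.9,"dz": 0,"turn": 0},{"fingers": 1,"dx": 0,"dy": 0,"dz": 0,"turn": 0},{"fingers": 1,"dx": 0,"dy": 0,"dz": 0,"turn": 0},{"fingers": 1,"dx": 0,"dy": 0,"dz": -2,"turn": 0},{"fingers": 1,"dx": 0,"dy": 0,"dz": -1.5,"turn": 0},{"fingers": 1,"dx": 0,"dy": 0,"dz": -1.2,"turn": 0}]}}

```text
clock: 9.6
position: [0.5878, 0.0453, 0.1137]
ee_rot: [0.012, -0.631, 0.775, -0.026]
contact_force: [0.8, -0.4, 1.8]
width: 0.011
```

```bash
python3 st.py
```

```text
9.6 grasp [0.5874 0.0455 0.1216] rack 0.0051 0.1328 toolz [ 0.051 -0.025 -0.998] yaw -1.776 F [ 0.8 -0.4  1.8] Frack y -0.3 w 0.011
```

{"op": "play_rows", "data": {"series": [{"fingers": 1,"dx": 0,"dy": 0,"dz": 2,"turn": 0},{"fingers": 1,"dx": 0,"dy": 0,"dz": 2,"turn": 0},{"fingers": 1,"dx": 0.6,"dy": 2.8,"dz": 0,"turn": 0},{"fingers": 1,"dx": 0,"dy": 0,"dz": 0,"turn": 0},{"fingers": 1,"dx": 0,"dy": 0,"dz": -2,"turn": 0},{"fingers": 1,"dx": 0,"dy": 0,"dz": -2,"turn": 0},{"fingers": 1,"dx": 0,"dy": 0,"dz": -1.5,"turn": 0}]}}

```text
clock: 10.18
position: [0.5885, 0.0481, 0.1136]
ee_rot: [0.012, -0.631, 0.775, -0.026]
contact_force: [-1.1, -1.2, 8.4]
width: 0.0107
```

```bash
python3 st.py
```

```text
10.18 grasp [0.5881 0.0483 0.1216] rack 0.0052 0.1357 toolz [ 0.051 -0.026 -0.998] yaw -1.776 F [-1.1 -1.2  8.4] Frack y -1.4 w 0.0107
```

{"op": "play_rows", "data": {"series": [{"fingers": 1,"dx": 0,"dy": 0,"dz": 2,"turn": 0},{"fingers": 1,"dx": 0,"dy": 0,"dz": 2,"turn": 0},{"fingers": 1,"dx": 0.5,"dy": 2.6,"dz": 0,"turn": 0},{"fingers": 1,"dx": 0,"dy": 0,"dz": 0,"turn": 0},{"fingers": 1,"dx": 0,"dy": 0,"dz": -2,"turn": 0},{"fingers": 1,"dx": 0,"dy": 0,"dz": -1.5,"turn": 0},{"fingers": 1,"dx": 0,"dy": 0,"dz": -1.2,"turn": 0}]}}

```text
clock: 10.77
position: [0.5891, 0.0507, 0.1136]
ee_rot: [0.011, -0.631, 0.775, -0.026]
contact_force: [-1.3, -1.9, 9.1]
width: 0.0106
```

```bash
python3 st.py
```

```text
10.77 grasp [0.5887 0.0509 0.1216] rack 0.0052 0.1383 toolz [ 0.051 -0.026 -0.998] yaw -1.775 F [-1.3 -1.9  9.1] Frack y -2.1 w 0.0106
```

{"op": "play_rows", "data": {"series": [{"fingers": 1,"dx": 0,"dy": 0,"dz": 2,"turn": 0},{"fingers": 1,"dx": 0,"dy": 0,"dz": 2,"turn": 0},{"fingers": 1,"dx": 0.5,"dy": 2.6,"dz": 0.5,"turn": 0},{"fingers": 1,"dx": 0,"dy": 0,"dz": 0,"turn": 0}]}}

```text
clock: 11.1
position: [0.5895, 0.0533, 0.1172]
ee_rot: [0.011, -0.631, 0.775, -0.026]
contact_force: [3.6, -0.4, -8.3]
width: 0.0104
```

{"op": "play_rows", "data": {"series": [{"fingers": 1,"dx": 0,"dy": 0,"dz": -2,"turn": 0},{"fingers": 1,"dx": 0,"dy": 0,"dz": -1.5,"turn": 0},{"fingers": 1,"dx": 0,"dy": 0,"dz": -1,"turn": 0}]}}

```text
clock: 11.35
position: [0.5896, 0.0534, 0.1136]
ee_rot: [0.011, -0.631, 0.775, -0.026]
contact_force: [-0.3, -1.3, 8.5]
width: 0.0108
```

```bash
python3 st.py
```

```text
11.35 grasp [0.5892 0.0536 0.1216] rack 0.0052 0.1411 toolz [ 0.05  -0.027 -0.998] yaw -1.775 F [-0.3 -1.3  8.5] Frack y -1.3 w 0.0108
```

{"op": "play_rows", "data": {"series": [{"fingers": 1,"dx": 0,"dy": 0,"dz": 2,"turn": 0},{"fingers": 1,"dx": 0,"dy": 0,"dz": 2,"turn": 0},{"fingers": 1,"dx": -1.4,"dy": -7,"dz": 0.5,"turn": 0},{"fingers": 1,"dx": -1.4,"dy": -7,"dz": 0,"turn": 0},{"fingers": 1,"dx": 0,"dy": -1,"dz": 0,"turn": 0},{"fingers": 1,"dx": 0,"dy": 0,"dz": 0,"turn": 0}]}}

```text
clock: 11.85
position: [0.5867, 0.0399, 0.1167]
ee_rot: [0.013, -0.631, 0.776, -0.024]
contact_force: [4.2, 1.8, -7.4]
width: 0.0109
```

```bash
python3 st.py
```

```text
11.85 grasp [0.5863 0.04   0.1247] rack 0.005 0.1272 toolz [ 0.05  -0.021 -0.999] yaw -1.776 F [ 4.2  1.8 -7.4] Frack y 2.6 w 0.0109
```

{"op": "play_rows", "data": {"series": [{"fingers": 1,"dx": -0.6,"dy": -2.6,"dz": 0,"turn": 0},{"fingers": 1,"dx": 0,"dy": 0,"dz": 0,"turn": 0},{"fingers": 1,"dx": 0,"dy": 0,"dz": 0,"turn": 0},{"fingers": 1,"dx": 0,"dy": 0,"dz": -2,"turn": 0},{"fingers": 1,"dx": 0,"dy": 0,"dz": -1.5,"turn": 0},{"fingers": 1,"dx": 0,"dy": 0,"dz": -1,"turn": 0}]}}

```text
clock: 12.35
position: [0.586, 0.0368, 0.112]
ee_rot: [0.013, -0.631, 0.776, -0.024]
contact_force: [2.6, 0.2, -5.5]
width: 0.0108
```

```bash
python3 st.py
```

```text
12.35 grasp [0.5856 0.037  0.12  ] rack 0.005 0.1241 toolz [ 0.05  -0.021 -0.999] yaw -1.777 F [ 2.6  0.2 -5.5] Frack y 0.8 w 0.0108
```

{"op": "play_rows", "data": {"series": [{"fingers": 1,"dx": 0,"dy": 0,"dz": -2,"turn": 0},{"fingers": 1,"dx": 0,"dy": 0,"dz": -2,"turn": 0},{"fingers": 1,"dx": 0,"dy": 0,"dz": -2,"turn": 0},{"fingers": 1,"dx": 0,"dy": 0,"dz": -1,"turn": 0},{"fingers": 1,"dx": 0,"dy": 0,"dz": 0,"turn": 0}]}}

```text
clock: 12.77
position: [0.5861, 0.0368, 0.1046]
ee_rot: [0.013, -0.631, 0.775, -0.024]
contact_force: [2.6, 0.9, -5.5]
width: 0.0108
```

```bash
python3 st.py
```

```text
12.77 grasp [0.5856 0.037  0.1126] rack 0.0051 0.1241 toolz [ 0.051 -0.021 -0.998] yaw -1.776 F [ 2.6  0.9 -5.5] Frack y 1.4 w 0.0108
```

{"op": "play_rows", "data": {"series": [{"fingers": -1,"dx": 0,"dy": 0,"dz": 0,"turn": 0},{"fingers": -1,"dx": 0,"dy": 0,"dz": 0,"turn": 0},{"fingers": -1,"dx": 0,"dy": 0,"dz": 0,"turn": 0},{"fingers": -1,"dx": 0,"dy": 0,"dz": 0,"turn": 0},{"fingers": -1,"dx": 0,"dy": 0,"dz": 0,"turn": 0},{"fingers": -1,"dx": 0,"dy": 0,"dz": 0,"turn": 0},{"fingers": -1,"dx": 0,"dy": 0,"dz": 0,"turn": 0}]}}

```text
clock: 13.35
position: [0.5842, 0.036, 0.1074]
ee_rot: [0.012, -0.631, 0.775, -0.024]
contact_force: [-0.8, 0.8, -0.3]
width: 0.0853
```

```bash
python3 st.py
```

```text
13.35 grasp [0.5838 0.0362 0.1154] rack 0.0034 0.123 toolz [ 0.049 -0.023 -0.999] yaw -1.775 F [-0.8  0.8 -0.3] Frack y 0.6 w 0.0853
```

Open and free. Raise and back away so the bar can be seen.

{"op": "play_rows", "data": {"series": [{"fingers": -1,"dx": 0,"dy": 0,"dz": 10,"turn": 0},{"fingers": -1,"dx": 0,"dy": 0,"dz": 25,"turn": 0},{"fingers": -1,"dx": 0,"dy": 0,"dz": 30,"turn": 0},{"fingers": -1,"dx": 0,"dy": 0,"dz": 35,"turn": 0},{"fingers": -1,"dx": -10,"dy": 0,"dz": 30,"turn": 0},{"fingers": -1,"dx": -30,"dy": -10,"dz": 10,"turn": 0},{"fingers": -1,"dx": -30,"dy": -25,"dz": 0,"turn": 0},{"fingers": -1,"dx": -30,"dy": -25,"dz": 0,"turn": 0},{"fingers": -1,"dx": -30,"dy": -25,"dz": 0,"turn": 0},{"fingers": -1,"dx": -30,"dy": -25,"dz": 0,"turn": 0},{"fingers": -1,"dx": -30,"dy": -25,"dz": 0,"turn": 0},{"fingers": -1,"dx": 0,"dy": 0,"dz": 0,"turn": 0},{"fingers": -1,"dx": 0,"dy": 0,"dz": 0,"turn": 0}]}}

```text
clock: 14.43
position: [0.3861, -0.1026, 0.2633]
ee_rot: [0.014, -0.632, 0.774, -0.031]
contact_force: [-0.2, -0.1, 0.6]
width: 0.0853
```

```bash
python3 - <<'E'
from h import *
p=get_image("scene");t=get_image("top");q=np.load("q.npy");save(t,"t5.png")
def toR(P):
    d=P[:2]-q[:2];c,s=np.cos(q[2]),np.sin(q[2]);return np.r_[c*d[0]+s*d[1],-s*d[0]+c*d[1]].round(4)
def Wd(X):
    c,s=np.cos(q[2]),np.sin(q[2]);X=np.array(X);return np.c_[q[0]+c*X[:,0]-s*X[:,1],q[1]+s*X[:,0]+c*X[:,1],X[:,2]]
for n,i in(("scene",p),("top",t)):
    for l,z in(("width_clip",.03),("release_bar",.111),("release_bar",.121),("stop",.04)):
        for m in masks_of(i,l)[:1]:print(n,l,z,round(m["p"],2),np.round(m["xy"],1),toR(ray(i,m["xy"],z)))
    for h in(.111,.121):print(n,h,proj(i,Wd([[0,.1241,h],[.042,.1241,h],[-.042,.1241,h]])).round(1).tolist())
A=[]
for i,(r,c) in((p,(215,290)),(t,(175,240))):
    A.append(cv2.resize(i["pixels"][r:r+110,c:c+105,::-1],None,fx=3.8,fy=3.8,interpolation=cv2.INTER_CUBIC))
cv2.imwrite("pics/s5c.png",np.clip(np.hstack(A)*1.6,0,255).astype(np.uint8))
E
```

```text
scene width_clip 0.03 0.64 [348.1 304.1] [0.0954 0.1316]
scene release_bar 0.111 0.61 [334.9 247.8] [-0.0069  0.1197]
scene release_bar 0.121 0.61 [334.9 247.8] [-0.0005  0.1182]
scene 0.111 [[337.5, 250.1], [341.2, 265.9], [333.8, 234.8]]
scene 0.121 [[337.6, 247.6], [341.4, 263.5], [333.9, 232.3]]
top width_clip 0.03 0.6 [301.4 187. ] [0.0975 0.1328]
top release_bar 0.111 0.67 [294.2 223.2] [-0.0029  0.1253]
top release_bar 0.121 0.67 [294.2 223.2] [-0.0042  0.1246]
top stop 0.04 0.96 [297.8 230.2] [-0.0076  0.1183]
top 0.111 [[295.0, 222.1], [299.0, 204.0], [291.0, 240.3]]
top 0.121 [[294.8, 221.4], [298.8, 203.2], [290.8, 239.7]]
```

View pics/s5c.png

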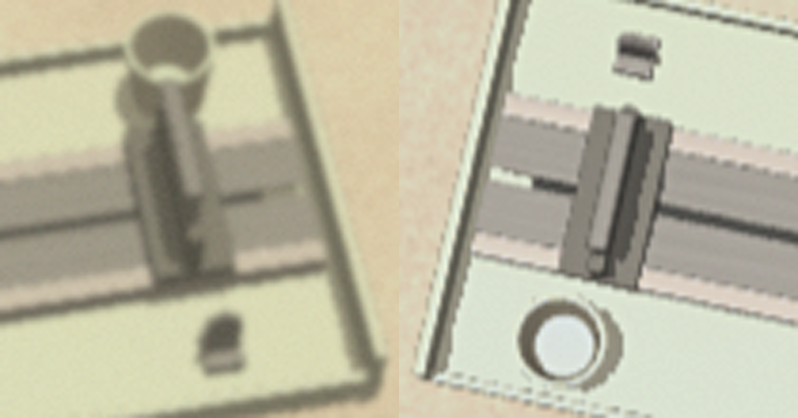

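```bash
python3 - <<'E'
from h import *
a=cv2.imread("pics/top0.png").astype(int);b=cv2.imread("pics/t5.png").astype(int)
for n,(x0,y0,x1,y1) in dict(cup=(268,248,300,280),bowl=(386,278,414,304),mug=(60,292,125,335),plate=(70,183,156,268),soap=(478,192,526,228),jar=(470,232,514,268),spoon=(455,293,543,335),clipH=(372,197,396,216)).items():
    print(n,np.abs(a-b)[y0:y1,x0:x1].mean().round(1))
s=get_state();print(s["clock"],s["position"],np.abs(s["qd"]).max())
sign_off()
E
```

```text
cup 2.1
bowl 7.7
mug 1.1
plate 1.2
soap 1.2
jar 1.1
spoon 1.1
clipH 1.2
14.9333 [ 0.38752768 -0.1011715   0.26187987] 0.0052825225675266025
the job is handed in; nothing more can be done
```

The stop is set opposite the pointed clip, and by feel its tooth has dropped into the notch nearest that clip. I handed the job in at 14.9 s with the gripper open and clear.

- **Sliding:** I pinched the release bar and lifted it about 15 mm. It met no upper stop, so it had started fully down in the middle gap. The stop then slid along with about 2–3 N of drag.
- **Finding the notch:** Probing at rack y = 127, 130, 133, 136, 138 and 141 mm met a land each time, with the bar about 10 mm up. At 124 mm the tooth went in, about 7 mm from the clip, which I measured at 130–133 mm. The next notch along would be about 17 mm from the clip, so this is the nearest.
- **Pressing on lands:** The probes mostly pressed with 1–9 N. The first one pressed harder, at 14 N.
- **Bar down:** I lowered the bar to within 1 mm of its starting height, with the spring still pulling it down, and then opened the fingers. The camera is too coarse to confirm the last millimetre. The scene view's bar measurement did not settle it and the bar's centre there was about 5 mm off along y, so "fully down" rests on the arm's height and force readings.
- **Other items:** Before-and-after pictures show almost no change at the cup, mug, plate, bottle, jar, spoon and hook clip. The patch around the bowl changed more (7.7 against 1–2 for the rest), perhaps from the arm's shadow. I did not look closer, but nothing was brought near it.

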